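Lock the linkage pin with its spring cotter

TASK

Take the spring cotter out of its white holder block and lock the linkage pin of the aluminium bracket with it: put the straight leg down through the cross hole near the pin's free end, feeling for the hole because the pin has end play, and press until the bow has snapped over the pin and the collar is fully down on it, then let go. Be gentle: neither the cotter nor the robot may ever bear on the pin or bracket with more than about 30 N (snapping takes about a quarter of that), and the beaker, bottles and pen standing around must stay where they are.

Things in the scene. Friction and masses are not known exactly. Their poses are not given: they have to be found in the camera images.
- clip: Loose steel spring cotter, about 60 g, standing upright in the white block at the start, its collar on the block's top. Origin at the foot of its straight leg; z up along the leg, x from the leg towards the bow, y across its flat plane. Must be lifted straight up 52 mm to leave the block.
- clip_grip (a point): Centre of the cotter's grey ribbed pull tab (24 x 10 x 28 mm along the cotter's x, y, z), the place to grip, across the 10 mm. On the leg's axis, 86 mm above the leg's foot and 36 mm above the collar's underside. Axes as clip.
- leg_foot (a point): Lower end of the cotter's straight leg: round, 6 mm thick, with a blunt foot 5 mm across and a taper 2 mm long. Axes as clip.
- collar (a point): Centre of the underside of the cotter's collar (16 mm across, 4 mm thick), 50 mm above the leg's foot; it stops the cotter on the pin's flat. Axes as clip.
- bow_neck (a point): Middle of the bow's inward neck, 9.5 mm to the leg's +x side and 22 mm below the collar's underside when relaxed. The bow, a 5 mm wire, hangs from the coil 62 mm above the foot; it reaches at most 22 mm from the leg's axis, and its flared end lies 18.5 mm out, 32 mm below the collar.
- bow (a joint): How far the cotter's bow is sprung away from the leg, rad: 0 relaxed, about 0.1 while its neck passes the pin's widest part. Spring 2.8 N m per rad; the push needed to snap it over the pin is about 4 to 9 N, greatest when the collar is 15 to 21 mm above the flat.
- bracket: Aluminium linkage bracket, fixed. Origin on the bench top, 10 mm in -y from below pin_flat; y along the pin towards its free end, z up. Base plate 8 mm thick, x -35 to 90, y -88 to 24 mm; two ears, tops 79 mm above the bench, at y -66 to -27 mm carry the pin; a rod runs from between them along +x to a guide block 70 mm high at x 51 to 81, y -62 to -32 mm.
- pin_flat (a point): Mouth of the cross hole IF the pin were pulled fully out, 71 mm above the bench; axes as bracket. But the pin has slid back: the true hole lies 2 to 18 mm from here along -y, same x. Pin level, 24 mm thick, axis 62 mm up, stiff to shift (25 N); flats top and bottom 18 mm apart, 15.8 x 40 mm, hole in their middle, 7.6 x 7.6 mm, vertical, no chamfer. The bow may go on either side.
- block: White plastic holder block, fixed; 62 x 40 x 62 mm (x, y, z) on a flange 82 x 58 x 6 mm, origin at the centre of its underside. The cotter stands in its slot (27 x 9 mm, along x, 55 mm deep), its leg 9.5 mm to the -x side of the centre.
- beaker_clear: Bystander: small glass beaker, 55 mm wide, 54 mm high; origin at the centre of its underside.
- bottle_square: Bystander: square white sample bottle, 69 x 69 x 116 mm; origin at the centre of its underside.
- dropper: Bystander: amber dropper bottle, 33 mm wide, 100 mm high; origin at the centre of its underside.
- pen: Bystander: ball pen lying on the bench, 142 mm long, 9 mm thick; origin at the middle of its underside.

How it is judged (in metres and radians):
On the way:
1. the straight leg has passed right through the pin's cross hole (x of leg_foot in the frame of bracket between -0.003 and 0.003 m and y of leg_foot in the frame of bracket between -0.011 and 0.011 m and z of leg_foot in the frame of bracket below 0.049 m and angle between leg_foot's own z axis and vertical below 0.15 rad), for 0.1 s.
At the end, for the whole second after the job is handed in: The cotter's leg stands upright (within 0.12 rad) through the pin's cross hole, its collar within 3.5 mm of the pin's flat, the bow sprung back (below 0.06 rad) under the pin's widest part, at rest and let go (x of leg_foot in the frame of bracket between -0.003 and 0.003 m and y of leg_foot in the frame of bracket between -0.011 and 0.011 m and z of leg_foot in the frame of bracket between 0.018 and 0.0245 m and angle between leg_foot's own z axis and vertical below 0.12 rad and value of joint bow below 0.06 rad and linear speed of clip below 0.02 m/s); the robot touches nothing.
It fails at once if the cotter bears on the bracket or its pin with more than 35 N (contact force between clip and bracket above 35 N).
It fails at once if the robot bears on the bracket with more than 35 N (contact force between any of the fingers, the arm and bracket above 35 N).
It fails at once if the beaker, the square bottle, the dropper bottle or the pen is shifted by more than 2 cm (distance of any of beaker_clear, bottle_square, dropper, pen from where it was at the start of the episode above 0.02 m).
It also fails if it takes over 61 s, if anything falls off the work surface, if the arm or the gripper's body presses on something with over 40 N, if the wrist force passes 120 N, or if a joint passes its speed limit or range.

ROBOT

A 6-joint arm with a two-finger parallel gripper is mounted at the origin on a cart in front of the work surface, level with it; the furniture and walls round the work are solid. World frame = base frame: x ahead of the robot, y to its left, z up, the work surface at z = 0. Lengths are in mm, angles in rad, forces in N, time in s.
With the tool pointing down it reaches from about 300 to 775 mm from the base axis. Payload 14.6 kg.
Tool frame: the origin (TCP) lies at the very end of the fingers, on their centre line; the grasp point (between the pads) lies 19 mm behind it (grip_point_offset is the distance from the TCP to the grasp point, in mm); z points along the fingers, y is the line along which they close (so a half turn about z gives the same grasp; the last joint's range is limited). The gripper opens to 94 mm and grips with 3 to 60 N. Pads are 16 mm wide; open, the fingers measure 119 mm over their backs; the gripper's body (75 mm by 177 mm) begins 78 mm behind the grasp point.
Start: joints at [-1.34, 0.3, 1.521, -0, 1.321, -0.067], TCP at [161.373, -525.783, 205.446] pointing down, gripper open.
Joint ranges: [-3.03, 3.03], [-0.79, 2.21], [0.23, 2.52], [-1.04, 4.18], [0, 3.07], [-2.55, 2.55]. Speed limits (rad/s): [2.22, 2.22, 2.57, 3.14, 3.14, 3.14].

INTERFACE

Orientations are given as [roll, pitch, yaw] about the fixed x, y, z axes, in that order (R = Rz(yaw) Ry(pitch) Rx(roll)).
In Python, from cell import read_state, camera, camera_info, sign_off, grip_point_offset gives the robot as it stands.
- The arm moves only by the shell command python3 -m handwheel 'ROWS' [FORCE]. ROWS is text: rows parted by semicolons, each of 5 numbers parted by spaces: the shift along the world's x, y, z in units of 40 mm (1.0 is 40 mm), then the turn about the world's z in units of 5 degrees (1.0 is 5 degrees), then the closure, from 0 (fully open) to 1 (shut). In form: dx dy dz yaw gripper; .... A call has 1 to 12 rows; each row shifts and turns the commanded pose from where the row before left it; what a row does not reach is not made up. A row lasts 1/12 s, in which the tool goes at most 41.7 mm and 7.16 degrees, less where a joint would pass 70% of its speed; a pose out of reach is approached as far as the arm can. A call is refused whole if a number of a shift passes 1 or a number of a turn 1, either way. A call with a gripper value outside its range is refused whole. The fingers move at their own pace and stop on an object; FORCE is the grip in N (left out, the last holds). Time passes only in rows, so rows that do not move let the fingers close. It gives the time, the measured TCP pose, the force, the opening and the grip force at its end, in the units of the state.
- read_state(): the state, without advancing time (a new reading comes with each control period).
- camera(name): name is "scene" or "top" or "wrist"; returns (picture, depth): 384x512x3 uint8, red, green, blue; 384x512 float32, mm along the optical axis (not along the pixel's ray), 0 where there is no reading.
- camera_info(name): a dict with "intrinsics" (3x3 intrinsics, pixels), "world_from_camera" (4x4, takes a point from camera to world coordinates). Camera axes: x right, y down, z forward; pixel columns grow to the right and rows downward; lengths in mm; the calibration is good to about 2 mm. A picture is of the moment at which its call begins: read the wrist's pose just before it. camera_info takes no time and is no camera call; for the wrist camera it gives the pose at the moment of the call.
- sign_off(): hands the job in; it is judged then, once.
The state is a dict: "clock": time; "joints": joint angles; "qd": joint speeds; "effort": joint torques, N m; "eef_pos": TCP position; "eef_rot": TCP orientation; "wrist_force": force on the tool from outside, world axes, zero at the start; "moment": the same for the moment, N m; "finger_gap": finger opening in mm; "finger_force": force on a finger pad.
Only numpy, scipy, OpenCV 4.12 (cv2) and the standard library are available. Lean on these libraries where they do the work, as an engineer would, in place of code of your own. Each camera call takes 0.05 s, during which the arm holds its last target. There are 200 camera calls.

## Working session

There is one attempt and no reset: what is moved stays moved. The work goes in short steps, Python scripts to look and compute and a shell command to move; the robot and the scene stay as the last step left them, time stands still between calls to the robot, and variables do not carry over. Pictures are saved under pics/ and viewed, at most 10 in all, crops included, and the job is handed in when it is done.

```bash
ls; mkdir -p pics
cat > h.py <<'E'
import numpy as np, cv2
from cell import *
def snap(name,f):
    info=camera_info(name); im,d=camera(name)
    cv2.imwrite(f'pics/{f}.png',im[:,:,::-1]); np.savez(f'{f}.npz',im=im,d=d,K=info['intrinsics'],T=info['world_from_camera'])
def pt(f,u,v,z=None,r=1):
    q=np.load(f'{f}.npz');K,T=np.array(q['K']),np.array(q['T'])
    ray=np.linalg.inv(K)@[u,v,1]
    if z is None:
        w=q['d'][v-r:v+r+1,u-r:u+r+1]; s=np.median(w[w>0])
    else:
        s=(z-T[2,3])/(T[:3,:3]@ray)[2]
    return (T[:3,:3]@(ray*s)+T[:3,3]).round(1)
E
python3 - <<'E'
from h import *
snap('top','top1');snap('scene','sc1')
import cv2
a=cv2.imread('pics/top1.png');b=cv2.imread('pics/sc1.png')
cv2.imwrite('pics/top1b.png',cv2.resize(a,(800,600)));cv2.imwrite('pics/sc1b.png',cv2.resize(b,(800,600)))
print(read_state())
E
```

```text
pics
{'clock': 0.1, 'joints': array([-1.33960779e+00,  3.00410999e-01,  1.52153090e+00,  2.32775285e-05,
        1.32067110e+00, -6.66255370e-02]), 'qd': array([ 2.04636108e-03, -2.49322388e-04, -4.10890538e-03, -9.62010380e-04,
       -1.07561865e-03, -9.01361001e-05]), 'effort': array([ 7.30574757e-04, -5.32645476e+01, -3.53283620e+01,  7.09515042e-02,
        2.35044683e-02, -4.26154634e-05]), 'eef_pos': array([ 161.3232996 , -525.56510254,  204.94051705]), 'eef_rot': array([-3.14057607e+00, -9.04281091e-05,  2.97808253e-01]), 'wrist_force': array([ 0.19362495, -0.10575214, -0.30024684]), 'moment': array([-0.04777617, -0.03670369, -0.04126878]), 'finger_force': 0.0, 'finger_gap': 93.86652518186558}
```

View pics/top1b.png

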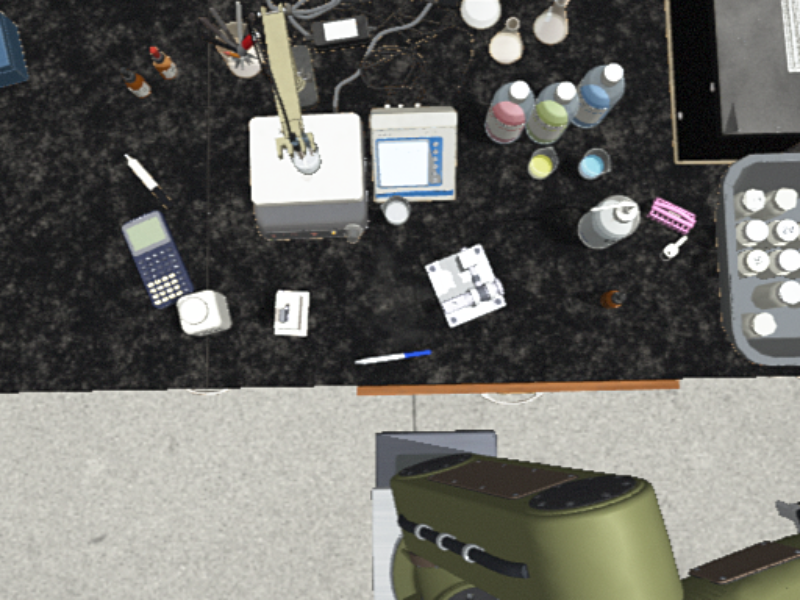

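View pics/sc1b.png

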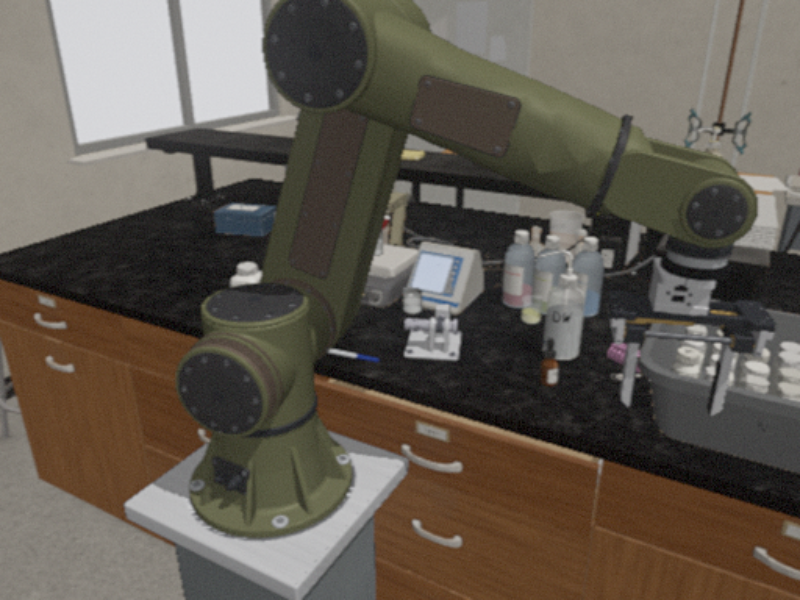

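The top view (800x600 scale) shows the block at (292,313), bracket at (465,285), pen at (395,357), square bottle at (204,312), beaker at (397,210) and dropper at (612,299). I'll convert these to positions and enlarge the work area.

Run:
```python
from h import *
s=512/800
for n,u,v in [('block',300,325),('cotter',284,313),('bracket',445,310),('sq',204,312),('beaker',397,210),('pen',395,357),('dropper',612,299)]:
    print(n,pt('top1',round(u*s),round(v*s)))
q=np.load('top1.npz');print(np.array(q['T']).round(3),q['K'])
im=cv2.imread('pics/top1.png')
a=cv2.resize(im[180:216,165:210],(400,320),interpolation=cv2.INTER_CUBIC)
b=cv2.resize(im[150:214,265:329],(400,400),interpolation=cv2.INTER_CUBIC)
c=np.zeros((400,800,3),np.uint8);c[:320,:400]=a;c[:,400:]=b;cv2.imwrite('pics/crop1.png',c)
```

```text
block [451.  283.   15.8]
cotter [468.3 297.1 108.7]
bracket [470.5  18.   73.2]
sq [470.5 432.1 115.8]
beaker [661.5  99.9  28. ]
pen [390.1 108.3   8.5]
dropper [ 483.9 -278.8   73. ]
[[-2.000000e-02 -9.950000e-01  9.300000e-02  3.827520e+02]
 [-1.000000e+00  2.000000e-02 -3.000000e-03  1.047830e+02]
 [ 1.000000e-03 -9.300000e-02 -9.960000e-01  1.337534e+03]
 [ 0.000000e+00  0.000000e+00  0.000000e+00  1.000000e+00]] [[458.40017893   0.         254.78873772]
 [  0.         458.40017893 187.49566039]
 [  0.           0.           1.        ]]
```

View pics/crop1.png

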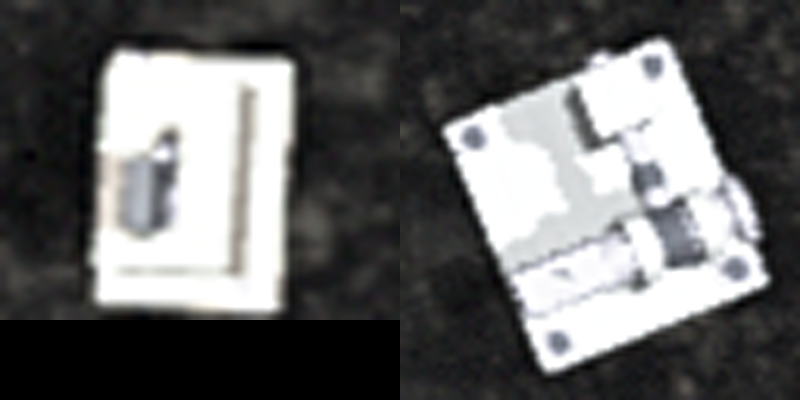

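```bash
cat >> h.py <<'E'
def fit(src,dst):
    src=np.array(src,float);dst=np.array(dst,float)[:,:2];a=src.mean(0);b=dst.mean(0)
    H=(src-a).T@(dst-b);th=np.arctan2(H[0,1]-H[1,0],H[0,0]+H[1,1])
    R=np.array([[np.cos(th),-np.sin(th)],[np.sin(th),np.cos(th)]]);t=b-R@a
    return R,t,np.degrees(th),np.linalg.norm(src@R.T+t-dst,axis=1).round(1)
E
python3 - <<'E'
from h import *
c=[(445,128),(665,40),(768,285),(548,372)]
P=[pt('top1',265+(u-400)/6.25,150+v/6.25,8) for u,v in c]
R,t,th,e=fit([(90,24),(90,-88),(-35,-88),(-35,24)],P);print(P,t,th,e,'flat',R@[0,10]+t)
f=[(118,50),(296,60),(283,310),(95,303)]
for z in (6,62): print(z,[pt('top1',165+u/8.89,180+v/8.89,z) for u,v in f])
print('tab',pt('top1',165+145/8.89,180+200/8.89,110))
E
```

```text
[array([556.4,  48.8,   8. ]), array([595.9, -55.3,   8. ]), array([479.7, -99.7,   8. ]), array([441.3,   3.8,   8. ])] [481.22534317  -5.50359576] 20.881228179148344 [0.4 0.9 0.5 1.5] flat [477.66102411   3.83961726]
6 [array([517.7, 323.9,   6. ]), array([513.2, 265.5,   6. ]), array([431.3, 270.4,   6. ]), array([434.8, 331.8,   6. ])]
62 [array([512. , 314.7,  62. ]), array([507.7, 258.7,  62. ]), array([429.3, 263.5,  62. ]), array([432.7, 322.2,  62. ])]
tab [461.5 298.8 110. ]
```

```bash
python3 - <<'E'
from h import *
i=camera_info('wrist');print(np.array(i['world_from_camera']).round(2),i['intrinsics'][0],read_state()['eef_pos'])
E
python3 -m handwheel '0 0 1 0 0.3;0.3 0.9 1 -0.6 0.3;0.4 0.9 0.5 -1 0.3;0.4 0.9 0 -1 0.3;0.4 0.9 0 -1 0.3;0.4 0.9 0 -1 0.3;0.4 0.9 0 0 0.3;0.4 0.9 0 0 0.3;0.4 0.9 0 0 0.3;0.4 0.9 0 0 0.3;0.4 0.9 0 0 0.3;0.4 0.9 0 0 0.3'
```

```text
[[ 2.9000e-01 -9.3000e-01 -2.2000e-01  2.2417e+02]
 [-9.6000e-01 -2.9000e-01 -6.0000e-02 -5.0631e+02]
 [-0.0000e+00  2.3000e-01 -9.7000e-01  3.8413e+02]
 [ 0.0000e+00  0.0000e+00  0.0000e+00  1.0000e+00]] [287.1929495    0.         250.50161731] [ 161.3232996  -525.56510254  204.94051705]
clock: 1.1
eef_pos: [329.6, -138.7, 294.6]
eef_rot: [3.142, -0.0, -0.104]
wrist_force: [1.0, -1.2, 0.4]
finger_gap: 66.1
finger_force: 0.0
```

```bash
python3 -m handwheel '0.5 0.8 -0.2 0 0.3;0.5 0.8 -0.2 0 0.3;0.5 0.8 -0.2 0 0.3;0.5 0.8 -0.2 0 0.3;0.2 0.3 -0.2 0 0.3;0 0 0 0 0.3;0 0 0 0 0.3'
python3 - <<'E'
from h import *
snap('wrist','w1')
im=cv2.imread('pics/w1.png');cv2.imwrite('pics/w1b.png',cv2.resize(im,(800,600),interpolation=cv2.INTER_CUBIC))
E
```

```text
clock: 1.68
eef_pos: [417.3, -0.3, 254.0]
eef_rot: [3.141, 0.002, -0.102]
wrist_force: [0.7, 0.8, 1.1]
finger_gap: 66.1
finger_force: 0.0
```

View pics/w1b.png

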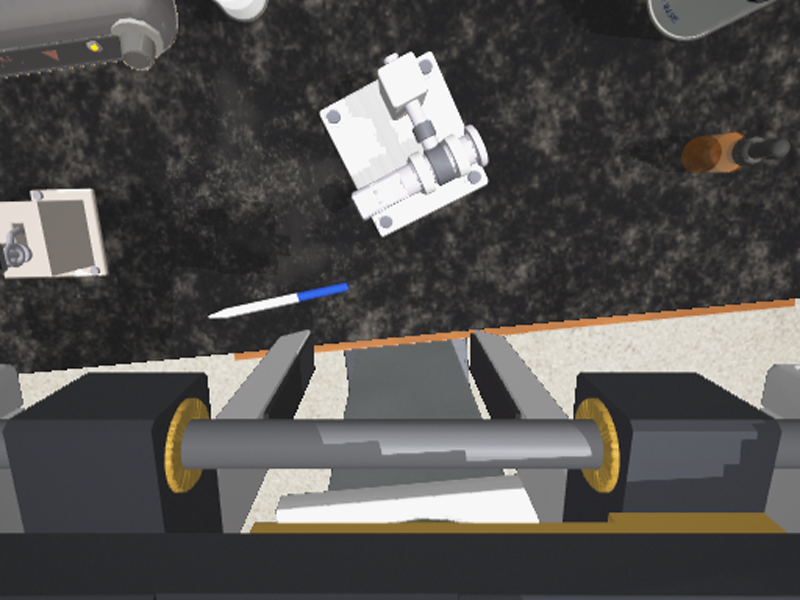

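The wrist view shows the bracket base at about (405,145), with the pin's free end near (370,205), and the cotter at the far left near (15,245). I'll enlarge the pin.

Run:
```python
from h import *
im=cv2.imread('pics/w1.png')
cv2.imwrite('pics/crop2.png',cv2.resize(im[28:156,200:320],(720,768)[:1]+(768,))[:600] if 0 else cv2.resize(im[30:155,200:325],(600,600),interpolation=cv2.INTER_CUBIC))
```

```text
(no output)
```

View pics/crop2.png

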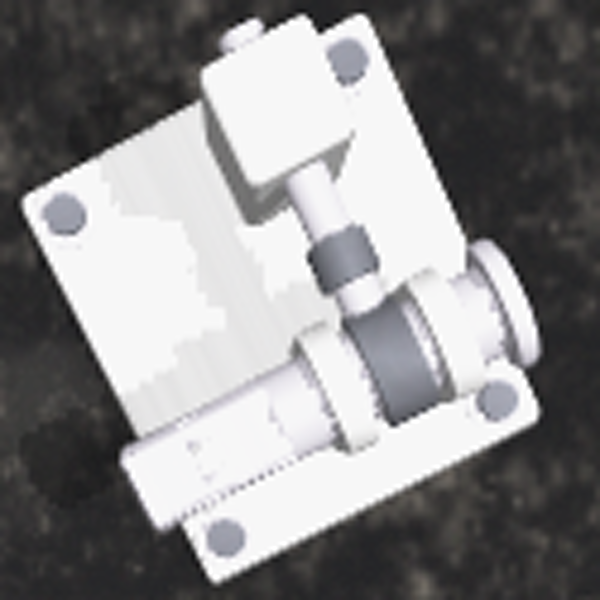

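Run:
```python
from h import *
c=[(22,200),(367,10),(541,412),(215,584)]
P=[pt('w1',200+u/4.8,30+v/4.8,8) for u,v in c]
R,t,th,e=fit([(90,24),(90,-88),(-35,-88),(-35,24)],P);print(t,th,e,'flat',R@[0,10]+t)
for u,v in [(208,458),(120,460),(165,530)]: print(R.T@(pt('w1',200+u/4.8,30+v/4.8,71)[:2]-t))
q=np.load('w1.npz');K,T=q['K'],q['T']
vv,uu=np.mgrid[30:155,200:325];s=q['d'][30:155,200:325]
ray=np.stack([uu,vv,np.ones_like(uu)],-1)@np.linalg.inv(K).T
W=(ray*s[...,None]).reshape(-1,3)@T[:3,:3].T+T[:3,3]
B=(W[:,:2]-t)@R
for y0 in range(-28,44,2):
    row=[]
    for x0 in range(-14,15,2):
        m=(abs(B[:,0]-x0)<1.2)&(abs(B[:,1]-y0)<1.2); row.append(f'{np.median(W[m,2]):4.0f}' if m.any() else ' -- ')
    print(f'{y0:4d}',*row)
g=q['im'][30:155,200:325].astype(int).sum(-1);G=np.clip((g-650)*2.2,0,255).astype(np.uint8)
cv2.imwrite('pics/crop3.png',cv2.resize(G[70:115,15:75],(800,600),interpolation=cv2.INTER_CUBIC))
```

```text
[482.516122    -3.19189977] 20.978948211236023 [1.6 1.2 2.3 0.6] flat [478.93587294   6.14522059]
[-0.23988653  6.40217208]
[ 9.49635553 26.76624806]
[-11.42286487  24.72022316]
 -28   70   72   75   76   77   77   79   78   79   80   78   77   74   74   73
 -26   20   50   68   73   73   74   75   75   74   74   74   75   70   68   59
 -24    8    7   67   71   72   73   74   74   74   74   74   72   70   66   63
 -22    8    8   67   70   71   72   73   74   74   74   73   72   71   66   35
 -20    8    6   67   69   71   72   73   74   74   74   73   72   71   67  -- 
 -18    8    8   68   70   71   73   73   74   74   74   72   71   69   66    8
 -16    8    7   66   70   71   73   73   73   74   74   73   72   69   67  -- 
 -14    8    8   66   70   72   72   73   73   74   72   71   70   70   66  -- 
 -12    8    8   67   69   71   70   71   71   71   72   72   70   68   67  -- 
 -10    9   36   67   69   71   71   71   71   71   71   72   71   70   66  -- 
  -8    9   36   66   70   72   71   70   71   72   71   70   71   70   69  -- 
  -6    8    8   66   69   71   70   71   
[... 1257 characters left out ...]
   68   70   71   70   71   70   71   71   72   69   68  -- 
  28    0   -1  --    66   69   69   69   70   70   70   70   70   67  --   -- 
  30   -0   -1  --   --   --   --   --   --   --   --   --   --   --   --   -- 
  32    0    1  --   --   --   --   --   --   --   --   --   --   --   --     0
  34   -0   -0    1    1    0    1   -0    0   -0    1    1   -1   -2   -1    1
  36   -0   -0    1    0    0    0    0   -0    1   -0   -1   -1   -1   -0   -1
  38   -0   -0   -0    0   -1    1    0   -1   -1   -0    0   -0   -0   -1    0
  40   -1   -1   -0   -0   -1    0   -0   -1    1    1   -1    0    0   -0   -1
  42   -1   -0   -1    0   -0    0    1   -0   -0   -0   -1    0    0    0   -0
```

View pics/crop3.png

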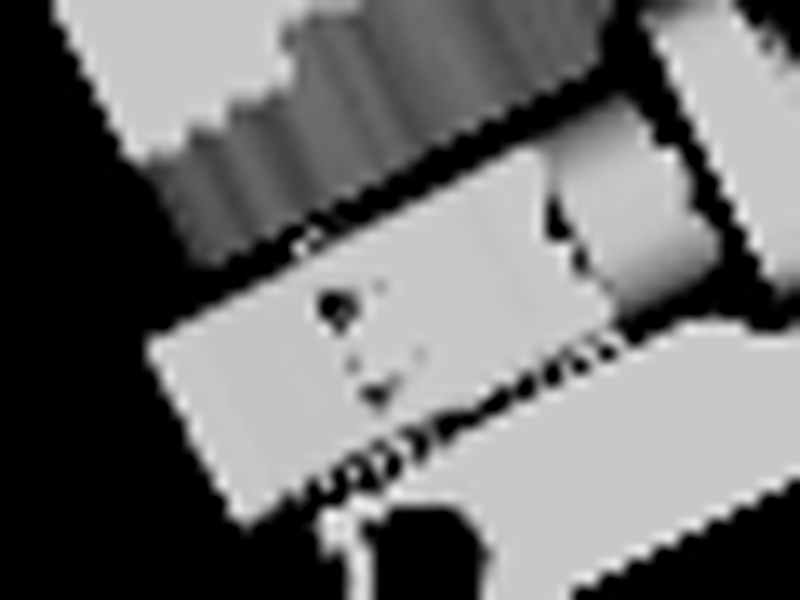

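The contrast-stretched crop shows the hole's corners near (340,305) and (375,390) on the pin's flat, and the depth map agrees. Next I'll project the mouth at z=71.

```bash
cat > hole.py <<'E'
from h import *
import sys
def hole(f,R,t,g):
    q=np.load(f+'.npz');K,T=q['K'],q['T'];d=q['d']
    v,u=np.mgrid[0:384,0:512];ray=np.stack([u,v,np.ones_like(u)],-1)@np.linalg.inv(K).T@T[:3,:3].T
    W=ray*d[...,None]+T[:3,3]; s=(71-T[2,3])/ray[...,2]; M=ray*s[...,None]+T[:3,3]
    B=(M[...,:2]-t)@R
    near=(abs(B[...,0]-g[0])<7)&(abs(B[...,1]-g[1])<9)
    flat=near&(abs(W[...,2]-71)<4); m=near&(~flat)
    Z=np.median(W[flat][:,2]); p=B[m]
    print(m.sum(),'flat z',Z,'rng',p.min(0),p.max(0),'mean',p.mean(0))
    c=(p.min(0)+p.max(0))/2; print('centre',c,'world',R@c+t,'mean world',R@p.mean(0)+t)
    # whole-flat: extents
    n2=(abs(B[...,0])<6)&(B[...,1]>-30)&(B[...,1]<45)&(abs(W[...,2]-71)<1.8)
    return
if __name__=='__main__':
    a=np.radians(20.98);R=np.array([[np.cos(a),-np.sin(a)],[np.sin(a),np.cos(a)]]);hole('w1',R,np.array([482.5,-3.2]),(0,6.5))
E
python3 hole.py
python3 -m handwheel '0 1 -0.2 0 0.3;0 1 -0.2 0 0.3;0 1 -0.2 0 0.3;0 1 -0.2 0 0.3;0 1 -0.2 0 0.3;0 1 0 0 0.3;0 1 0 0 0.3;-0.2 0.4 0 0 0.3;0 0 0 0 0.3;0 0 0 0 0.3'
python3 - <<'E'
from h import *
snap('wrist','w2')
im=cv2.imread('pics/w2.png');cv2.imwrite('pics/w2b.png',cv2.resize(im[0:260,100:412],(720,600),interpolation=cv2.INTER_CUBIC))
E
```

```text
40 flat z 70.91663110274115 rng [-2.32627418  2.74980952] [ 4.75907219 12.08394941] mean [1.21243982 6.52162059]
centre [1.216399   7.41687946] world [480.98020369   4.16070287] mean world [481.2970473    3.32337722]
clock: 2.57
eef_pos: [409.7, 294.7, 214.9]
eef_rot: [3.142, -0.0, -0.103]
wrist_force: [0.5, -0.8, 0.1]
finger_gap: 66.2
finger_force: 0.0
```

View pics/w2b.png

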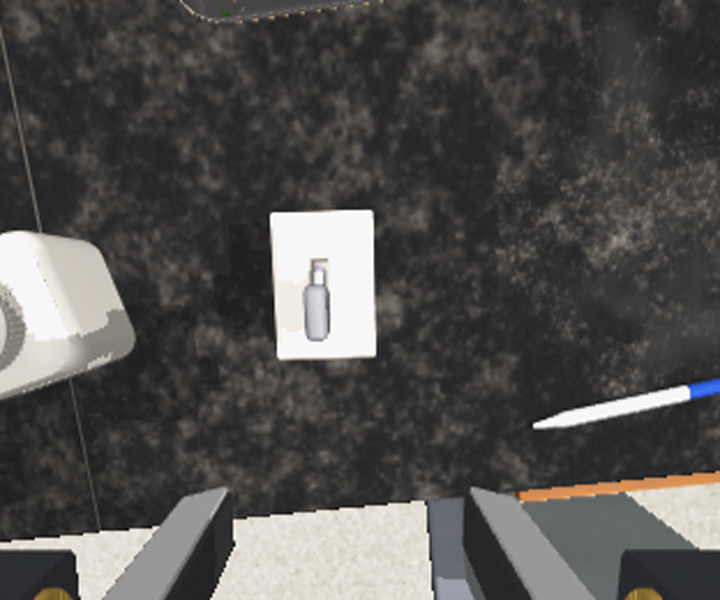

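The tab appears at (316,312) in this crop, centred on the white block's slot with the coil above it. Depth should give its centre and yaw.

```bash
cat > tab.py <<'E'
from h import *
def cloud(f):
    q=np.load(f+'.npz');K,T=q['K'],q['T'];d=q['d']
    v,u=np.mgrid[0:384,0:512];ray=np.stack([u,v,np.ones_like(u)],-1)@np.linalg.inv(K).T@T[:3,:3].T
    W=ray*d[...,None]+T[:3,3];W[d<=0]=np.nan;return W
W=cloud('w2')
near=np.hypot(W[...,0]-470,W[...,1]-295)<60
for lo,hi in [(108,116),(70,116),(58,65),(3,8)]:
    p=W[near&(W[...,2]>lo)&(W[...,2]<hi)]
    if len(p)<5: print(lo,len(p));continue
    r=cv2.minAreaRect(p[:,:2].astype(np.float32));print(lo,hi,len(p),np.median(p[:,2]),p[:,:2].mean(0),r,p.min(0),p.max(0))
E
python3 tab.py
```

```text
108 116 243 111.32910949216699 [464.84016931 303.24914979] ((464.7770080566406, 303.6440734863281), (9.766426086425781, 23.126256942749023), 83.76026916503906) [452.95679691 297.83711483 108.16492973] [476.46417488 308.74773491 113.8008356 ]
70 116 288 111.14534027199412 [466.06381174 302.78194872] ((467.8887939453125, 302.9653015136719), (10.226593971252441, 29.543161392211914), 86.09794616699219) [452.95679691 297.64604015  70.074139  ] [482.6612075  308.74773491 113.8008356 ]
58 65 1629 61.89516088839753 [477.97057995 302.19581721] ((475.4637145996094, 302.672607421875), (39.971275329589844, 61.87199020385742), 85.77958679199219) [443.67781032 280.74255559  59.41087574] [507.21889524 324.36212975  64.7924795 ]
3 8 765 5.727409036339282 [477.2780828  295.92439534] ((475.40966796875, 302.7002258300781), (57.902137756347656, 81.87950897216797), 85.86597442626953) [432.81737098 271.02687921   3.08780048] [517.74075175 333.75791555   7.96495213]
```

```bash
python3 -m handwheel '0.7 0.11 0 0.34 0.3;0.7 0.11 0 0 0.3;0 0 -0.6 0 0.3;0 0 -0.6 0 0.3;0 0 -0.5 0 0.3;0 0 0 0 0.3;0 0 0 0 0.3'
```

```text
clock: 3.2
eef_pos: [466.0, 302.7, 146.9]
eef_rot: [3.141, 0.001, -0.076]
wrist_force: [0.0, -0.2, 0.6]
finger_gap: 65.5
finger_force: 0.0
```

```bash
python3 -m handwheel '0 0.01 -0.5 0 0.3;0 0 -0.5 0 0.5;0 0 -0.5 0 0.6;0 0 -0.2 0 0.75;0 0 0 0 0.8;0 0 0 0 0.85;0 0 0 0 0.9;0 0 0 0 1;0 0 0 0 1;0 0 0 0 1;0 0 0 0 1' 40
```

```text
clock: 4.12
eef_pos: [465.8, 304.7, 79.2]
eef_rot: [-3.141, -0.001, -0.074]
wrist_force: [-0.1, -0.6, 5.3]
finger_gap: 9.5
finger_force: 40.0
```

```bash
python3 -m handwheel '0 0 0.2 0 1;0 0 0.4 0 1;0 0 0.5 0 1;0 0 0.6 0 1;0 0 0.6 0 1;0 0 0.6 0 1;0 0 0 0 1;0 0 0 0 1'
python3 - <<'E'
from h import *
snap('wrist','w3');print(read_state()['finger_gap'],read_state()['wrist_force'],read_state()['eef_pos'])
im=cv2.imread('pics/w3.png');cv2.imwrite('pics/w3b.png',cv2.resize(im[100:300,140:370],(690,600),interpolation=cv2.INTER_CUBIC))
E
```

```text
clock: 4.78
eef_pos: [465.7, 304.8, 195.8]
eef_rot: [-3.14, -0.002, -0.074]
wrist_force: [0.7, -0.5, -0.9]
finger_gap: 9.7
finger_force: 40.0
10.014396036341095 [-1.06922664 -0.28236238 -1.07014143] [465.29384705 304.51937214 194.37269936]
```

View pics/w3b.png

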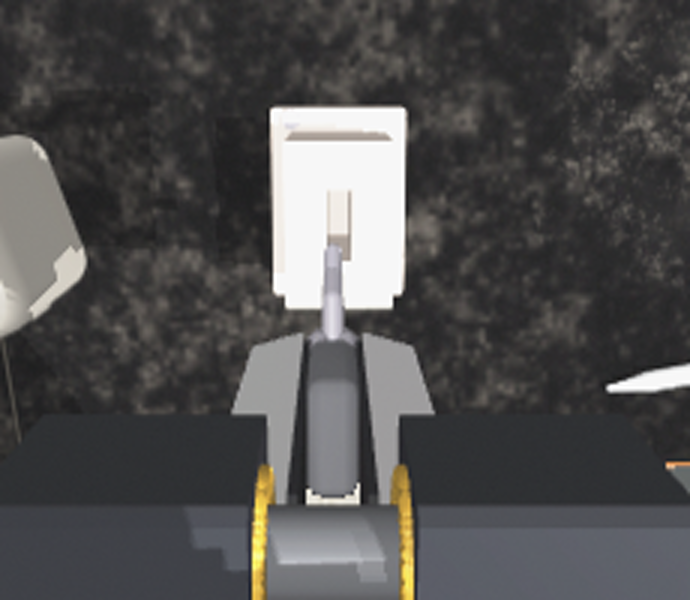

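```bash
python3 -m handwheel '0 -0.5 0 0.5 1;-0.08 -0.9 0 0.8 1;-0.1 -0.9 0 0.8 1;-0.1 -0.9 0 0.8 1;-0.1 -0.9 0 0.8 1;-0.1 -0.9 0 0.8 1;-0.1 -0.9 -0.1 0.54 1;-0.1 -0.9 -0.2 0 1;-0.1 -0.8 -0.3 0 1;0 -0.36 0 0 1;0 0 0 0 1;0 0 0 0 1'
cat > view.py <<'E'
from h import *
from hole import hole
import sys
f=sys.argv[1];snap('wrist',f)
st=read_state();tcp=st['eef_pos'];print(tcp,st['eef_rot'],st['wrist_force'])
a=np.radians(20.98);R=np.array([[np.cos(a),-np.sin(a)],[np.sin(a),np.cos(a)]]);t=np.array([482.5,-3.2])
hole(f,R,t,(1,7))
q=np.load(f+'.npz');K,T=q['K'],q['T'];d=q['d']
v,u=np.mgrid[0:384,0:512];ray=np.stack([u,v,np.ones_like(u)],-1)@np.linalg.inv(K).T@T[:3,:3].T
W=ray*d[...,None]+T[:3,3]
m=(abs(W[...,2]-tcp[2]-33)<3)&(np.hypot(W[...,0]-tcp[0],W[...,1]-tcp[1])<22)
L=(W[m][:,:2]-tcp[:2])@R; L=L[abs(L[:,1])<6.5]; print('tab top rel TCP, bracket axes',len(L),L.min(0),L.max(0),np.median(W[m][:,2])-tcp[2])
print('TCP in bracket',R.T@(tcp[:2]-t))
E
python3 view.py w4
```

```text
clock: 5.83
eef_pos: [433.9, -14.0, 169.8]
eef_rot: [-3.141, 0.001, 0.364]
wrist_force: [0.1, -0.5, -0.3]
finger_gap: 9.5
finger_force: 40.0
[434.11627514 -13.39781634 170.03021961] [-3.14089082e+00  9.31452311e-04  3.65398862e-01] [ 0.64450234  0.74320084 -0.71746711]
59 flat z 70.9423875334702 rng [-2.48238494 -0.48185399] [ 4.11941705 14.77789334] mean [1.24430645 6.68250774]
centre [0.81851605 7.14801968] world [480.70496132   3.76720819] mean world [481.26919698   3.48500801]
tab top rel TCP, bracket axes 672 [-12.89190664  -6.46774518] [10.95050876  6.4243553 ] 32.144500870791745
TCP in bracket [-48.82739528   7.80165104]
```

```bash
python3 -m handwheel '0.6 0.21 -0.1 0 1;0.59 0.21 -0.2 0 1;0 0 -0.2 0 1;0 0 -0.1 0 1;0 0 0 0 1;0 0 0 0 1'
cat > s.py <<'E'
from h import *
s=read_state();a=np.radians(20.98);R=np.array([[np.cos(a),-np.sin(a)],[np.sin(a),np.cos(a)]])
print('b',(R.T@(s['eef_pos'][:2]-[482.5,-3.2])).round(2),'z',s['eef_pos'][2].round(2),'F',s['wrist_force'].round(1),'Fb',(R.T@s['wrist_force'][:2]).round(1),'M',s['moment'].round(2),'gap',round(s['finger_gap'],1),'t',s['clock'])
E
python3 s.py
```

```text
clock: 6.38
eef_pos: [481.3, 3.4, 146.5]
eef_rot: [-3.141, 0.001, 0.367]
wrist_force: [0.5, -0.1, -0.8]
finger_gap: 9.6
finger_force: 40.0
b [1.25 6.56] z 146.5 F [ 0.5 -0.1 -0.8] Fb [ 0.5 -0.3] M [-0.04  0.02 -0.02] gap 9.6 t 6.3833
```

```bash
python3 -m handwheel '0 0 -0.05 0 1;0 0 -0.05 0 1;0 0 -0.05 0 1;0 0 0 0 1'; python3 s.py; python3 -m handwheel '0 0 -0.03 0 1;0 0 -0.03 0 1;0 0 0 0 1;0 0 0 0 1'; python3 s.py
```

```text
clock: 6.72
eef_pos: [481.7, 2.9, 140.4]
eef_rot: [-3.141, 0.0, 0.366]
wrist_force: [0.5, -0.5, -1.0]
finger_gap: 9.6
finger_force: 40.0
b [1.43 5.97] z 140.35 F [ 0.5 -0.5 -1. ] Fb [ 0.2 -0.7] M [-0.02  0.02 -0.  ] gap 9.6 t 6.7167
clock: 7.05
eef_pos: [481.9, 3.0, 138.1]
eef_rot: [-3.142, 0.0, 0.366]
wrist_force: [-0.2, -1.0, -1.1]
finger_gap: 9.7
finger_force: 40.0
b [1.63 5.97] z 138.09 F [-0.2 -1.  -1.1] Fb [-0.6 -0.8] M [ 0.04 -0.03  0.04] gap 9.7 t 7.05
```

```bash
python3 -m handwheel '0 0 -0.03 0 1;0 0 0 0 1;0 0 0 0 1'; python3 s.py
```

```text
clock: 7.3
eef_pos: [481.9, 3.0, 136.9]
eef_rot: [-3.142, 0.0, 0.366]
wrist_force: [-0.1, -0.5, -0.9]
finger_gap: 9.5
finger_force: 40.0
b [1.67 5.98] z 136.89 F [-0.1 -0.5 -0.9] Fb [-0.2 -0.5] M [ 0.03 -0.01 -0.03] gap 9.5 t 7.3
```

```bash
for i in 1; do python3 -m handwheel '0 0 -0.03 0 1;0 0 0 0 1;0 0 0 0 1' | grep -E 'pos|wrist'; done; python3 s.py; python3 -m handwheel '0 0 -0.03 0 1;0 0 0 0 1;0 0 0 0 1' | grep -E 'pos|wrist'; python3 s.py
```

```text
eef_pos: [481.9, 3.0, 135.7]
wrist_force: [0.4, 0.2, -0.7]
b [1.65 5.99] z 135.67 F [ 0.4  0.2 -0.7] Fb [0.4 0.1] M [-0.03  0.02 -0.04] gap 9.8 t 7.55
eef_pos: [481.9, 3.0, 134.5]
wrist_force: [0.6, 0.9, -0.6]
b [1.64 5.98] z 134.46 F [ 0.6  0.9 -0.6] Fb [0.9 0.6] M [ 0.05  0.02 -0.02] gap 10.1 t 7.8
```

```bash
python3 -m handwheel '0 0 -0.05 0 1;0 0 0 0 1' | grep -E 'pos|wrist'; python3 -m handwheel '0 0 -0.05 0 1;0 0 0 0 1' | grep -E 'pos|wrist';python3 -m handwheel '0 0 -0.05 0 1;0 0 0 0 1;0 0 0 0 1' | grep -E 'pos|wrist'; python3 s.py
```

```text
eef_pos: [481.8, 3.0, 132.2]
wrist_force: [-1.2, 0.7, -0.6]
eef_pos: [481.8, 3.0, 130.2]
wrist_force: [-0.0, -0.0, -0.8]
eef_pos: [481.9, 3.0, 128.4]
wrist_force: [-0.2, -0.0, -0.7]
b [1.63 6.  ] z 128.44 F [-0.2 -0.  -0.7] Fb [-0.2  0.1] M [ 0.02 -0.04  0.01] gap 9.7 t 8.3833
```

```bash
for r in 1 2; do :; done; python3 -m handwheel '0 0 -0.05 0 1;0 0 -0.05 0 1;0 0 0 0 1' | grep -E 'pos|wrist'; python3 -m handwheel '0 0 -0.05 0 1;0 0 -0.05 0 1;0 0 0 0 1' | grep -E 'pos|wrist'; python3 -m handwheel '0 0 -0.05 0 1;0 0 -0.05 0 1;0 0 0 0 1;0 0 0 0 1' | grep -E 'pos|wrist'; python3 s.py
```

```text
eef_pos: [481.7, 3.0, 124.1]
wrist_force: [-0.4, 0.1, -0.8]
eef_pos: [481.7, 3.0, 120.1]
wrist_force: [-0.6, -0.5, -0.2]
eef_pos: [481.9, 3.0, 116.4]
wrist_force: [0.0, -0.3, -0.2]
b [1.62 5.98] z 116.43 F [ 0.  -0.3 -0.2] Fb [-0.1 -0.3] M [-0.05 -0.03  0.01] gap 9.9 t 9.2167
```

```bash
python3 -m handwheel '0 0 -0.05 0 1;0 0 0 0 1' | grep -E 'pos|wrist'; python3 -m handwheel '0 0 -0.05 0 1;0 0 0 0 1' | grep -E 'pos|wrist';python3 -m handwheel '0 0 -0.05 0 1;0 0 0 0 1;0 0 0 0 1' | grep -E 'pos|wrist'; python3 s.py
```

```text
eef_pos: [481.8, 3.0, 114.3]
wrist_force: [0.1, 0.6, -1.3]
eef_pos: [481.9, 3.0, 112.3]
wrist_force: [-0.3, -1.0, -0.3]
eef_pos: [482.5, 3.1, 110.8]
wrist_force: [4.1, 1.0, 1.1]
b [2.26 5.84] z 110.8 F [4.1 1.  1.1] Fb [ 4.2 -0.6] M [ 0.2  -1.01 -0.01] gap 9.9 t 9.8
```

```bash
python3 -m handwheel '0 0 -0.05 0 1;0 0 0 0 1' | grep -E 'pos|wrist'; python3 s.py; python3 -m handwheel '0 0 -0.05 0 1;0 0 0 0 1' | grep -E 'pos|wrist'; python3 s.py
```

```text
eef_pos: [482.7, 3.2, 109.0]
wrist_force: [5.9, 2.6, 0.9]
b [2.5  5.85] z 108.97 F [5.9 2.6 0.9] Fb [6.4 0.3] M [ 0.54 -1.49 -0.06] gap 9.7 t 9.9667
eef_pos: [483.0, 3.0, 107.4]
wrist_force: [4.8, 1.2, 6.4]
b [2.64 5.62] z 107.42 F [4.8 1.2 6.4] Fb [ 4.9 -0.6] M [ 0.37 -1.02 -0.03] gap 9.8 t 10.1333
```

```bash
python3 -m handwheel '0 0 -0.05 0 1;0 0 0 0 1' | grep -E 'pos|wrist'; python3 s.py; python3 -m handwheel '0 0 -0.05 0 1;0 0 0 0 1' | grep -E 'pos|wrist'; python3 s.py
```

```text
eef_pos: [483.0, 3.0, 105.3]
wrist_force: [5.4, 1.5, 5.2]
b [2.67 5.59] z 105.31 F [5.4 1.5 5.2] Fb [ 5.6 -0.6] M [ 0.3  -1.29  0.  ] gap 9.6 t 10.3
eef_pos: [483.0, 3.0, 103.1]
wrist_force: [6.8, 1.5, 3.4]
b [2.66 5.58] z 103.14 F [6.8 1.5 3.4] Fb [ 6.8 -1.1] M [ 0.37 -1.6  -0.05] gap 9.4 t 10.4667
```

```bash
python3 -m handwheel '0 0 -0.05 0 1;0 0 0 0 1' | grep -E 'pos|wrist'; python3 s.py; python3 -m handwheel '0 0 -0.05 0 1;0 0 0 0 1' | grep -E 'pos|wrist'; python3 s.py
```

```text
eef_pos: [483.0, 2.9, 101.0]
wrist_force: [7.5, 1.8, 1.9]
b [2.65 5.55] z 101.04 F [7.5 1.8 1.9] Fb [ 7.7 -1. ] M [ 0.26 -1.7  -0.03] gap 9.6 t 10.6333
eef_pos: [482.9, 3.0, 98.9]
wrist_force: [7.5, 4.3, -1.4]
b [2.62 5.6 ] z 98.94 F [ 7.5  4.3 -1.4] Fb [8.5 1.4] M [ 0.87 -1.66 -0.01] gap 9.6 t 10.8
```

```bash
python3 -m handwheel '0 0 -0.05 0 1;0 0 0 0 1' | grep -E 'pos|wrist'; python3 -m handwheel '0 0 -0.05 0 1;0 0 0 0 1' | grep -E 'pos|wrist'; python3 -m handwheel '0 0 -0.05 0 1;0 0 0 0 1' | grep -E 'pos|wrist'; python3 -m handwheel '0 0 -0.04 0 1;0 0 0 0 1' | grep -E 'pos|wrist'; python3 s.py
```

```text
eef_pos: [482.8, 3.1, 96.5]
wrist_force: [8.4, 2.3, -3.7]
eef_pos: [482.7, 3.1, 94.4]
wrist_force: [9.5, 2.3, -6.3]
eef_pos: [482.6, 3.1, 92.4]
wrist_force: [8.0, 2.6, -4.9]
eef_pos: [482.0, 3.0, 90.6]
wrist_force: [4.5, 1.1, -5.4]
b [1.8  5.98] z 90.62 F [ 4.5  1.1 -5.4] Fb [ 4.6 -0.6] M [ 0.2  -1.22  0.01] gap 10.1 t 11.4667
```

Snapped over. Now I'll press the last bit in small steps until the collar seats.

```bash
python3 -m handwheel '0 0 -0.025 0 1;0 0 0 0 1;0 0 0 0 1' | grep -E 'pos|wrist'; python3 -m handwheel '0 0 -0.025 0 1;0 0 0 0 1;0 0 0 0 1' | grep -E 'pos|wrist';python3 s.py
```

```text
eef_pos: [481.7, 2.9, 89.7]
wrist_force: [3.8, 0.4, -3.6]
eef_pos: [481.7, 2.9, 88.8]
wrist_force: [1.4, -0.2, -2.2]
b [1.41 6.03] z 88.79 F [ 1.4 -0.2 -2.2] Fb [ 1.2 -0.7] M [ 0.01 -0.27 -0.04] gap 9.5 t 11.9667
```

```bash
python3 -m handwheel '0 0 -0.02 0 1;0 0 0 0 1;0 0 0 0 1' | grep -E 'pos|wrist'; python3 -m handwheel '0 0 -0.02 0 1;0 0 0 0 1;0 0 0 0 1' | grep -E 'pos|wrist';python3 s.py
```

```text
eef_pos: [481.8, 2.9, 88.2]
wrist_force: [-0.8, 0.6, 1.2]
eef_pos: [481.9, 2.9, 88.1]
wrist_force: [-4.5, 0.4, 12.4]
b [1.66 5.95] z 88.09 F [-4.5  0.4 12.4] Fb [-4.  2.] M [-0.03  1.09 -0.05] gap 10.0 t 12.4667
```

The collar is seated: force jumped to 12 N at z=88.1, close to the predicted 88.5. I'll ease off, open and back away.

```bash
python3 -m handwheel '0 0 0.015 0 1;0 0 0 0 0.8;0 0 0 0 0.7;0 0 0 0 0.6;0 0 0 0 0.6;0 0 0 0 0.6' | grep -E 'pos|wrist|gap'; python3 s.py; python3 -m handwheel '0 0 0.3 0 0.6;0 0 0.6 0 0.6;0 0 0.8 0 0.6;-0.5 -0.2 0.5 0 0.6;-0.7 -0.25 0 0 0.6;-0.7 -0.25 0 0 0.6;0 0 0 0 0.6;0 0 0 0 0.6'
python3 - <<'E'
from h import *
snap('wrist','w5')
im=cv2.imread('pics/w5.png')
cv2.imwrite('pics/w5b.png',cv2.resize(im[20:240,120:400],(760,597),interpolation=cv2.INTER_CUBIC))
E
```

```text
eef_pos: [481.9, 3.0, 87.8]
wrist_force: [-0.0, -0.4, 0.3]
finger_gap: 37.0
b [1.63 5.97] z 87.82 F [-0.  -0.4  0.3] Fb [-0.2 -0.4] M [-0.03 -0.03  0.08] gap 37.0 t 12.9667
clock: 13.63
eef_pos: [405.6, -25.3, 176.4]
eef_rot: [3.141, -0.001, 0.365]
wrist_force: [0.8, 0.4, -0.3]
finger_gap: 37.9
finger_force: 0.0
```

View pics/w5b.png

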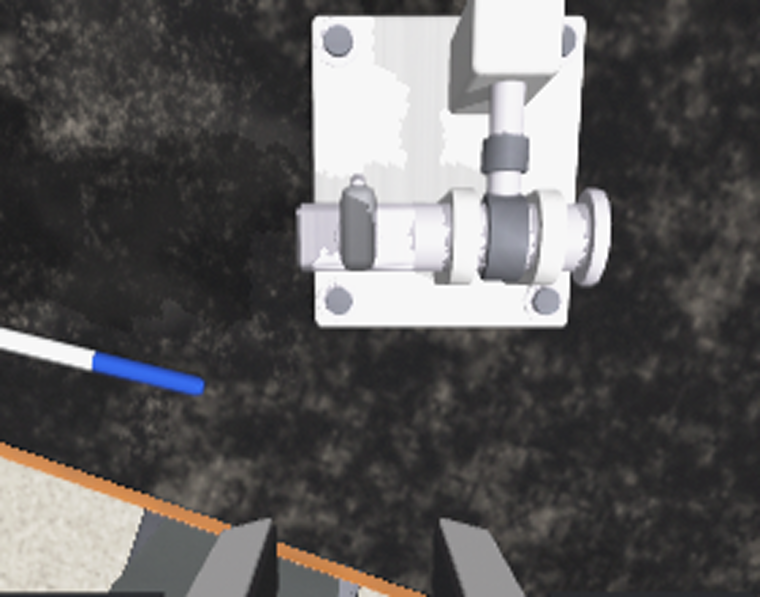

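The cotter stands upright on the pin at (358,230) with its bow towards +x, and the fingers are clear. I'll check the tab's top, which should be about 121 mm up, and then hand in.

Run:
```python
from h import *
q=np.load('w5.npz');K,T=q['K'],q['T'];d=q['d']
v,u=np.mgrid[0:384,0:512];ray=np.stack([u,v,np.ones_like(u)],-1)@np.linalg.inv(K).T@T[:3,:3].T
W=ray*d[...,None]+T[:3,3];p=W[(np.hypot(W[...,0]-481,W[...,1]-3.5)<25)&(W[...,2]>90)]
h=np.percentile(p[:,2],[50,75,90,98]).round(1);t=p[p[:,2]>h[2]-4]
print(h,t.mean(0));
if 118<h[2]<124: print(sign_off())
```

```text
[355.6 355.6 355.6 355.6] [466.72799512  -1.70597392 355.62902967]
```

Run:
```python
from h import *
q=np.load('w5.npz');K,T=q['K'],q['T'];d=q['d']
v,u=np.mgrid[0:384,0:512];ray=np.stack([u,v,np.ones_like(u)],-1)@np.linalg.inv(K).T@T[:3,:3].T
W=ray*d[...,None]+T[:3,3];p=W[(np.hypot(W[...,0]-481,W[...,1]-3.5)<25)&(W[...,2]>90)&(d>0)]
h=np.percentile(p[:,2],[50,75,90,98]).round(1);t=p[p[:,2]>h[2]-4]
print(h,t.mean(0),len(p));
if 118<h[2]<124: print(sign_off())
```

```text
[120.3 120.9 121.4 121.9] [480.91539513   2.92515115 120.34246168] 405
the job is handed in; nothing more can be done
None
```

The cotter's leg is through the pin's cross hole, the bow has snapped over, the collar is seated (tab top measured about 121 mm up, as expected), and the gripper is clear; the peak wrist force I read was about 13 N, and I handed the job in at about 13.7 s without seeing a verdict.

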